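Put the Raman microscope's optics into their nests

ROBOT

A 6-joint arm with a two-finger parallel gripper is mounted at the origin on the work surface. World frame = base frame: x ahead of the robot, y to its left, z up, the work surface at z = 0. Lengths are in m, angles in degrees, forces in N, time in s.
With the tool pointing down it reaches from about 0.325 to 1 m from the base axis. Payload 5.1 kg.
Tool frame: the origin (TCP) lies midway between the tips of the shut fingers; the grasp point (between the pads) lies 19 mm behind it; z points along the fingers, y is the line along which they close (so a half turn about z gives the same grasp; the last joint's range is limited). The gripper opens to 85 mm and grips with 20 to 120 N. Pads are 22 mm wide; open, the fingers measure 114 mm over their backs; the gripper's body (76 mm by 85 mm) begins 54 mm behind the grasp point. The pads swing forward as they close: fully open they stand 13 mm farther back than shut.
Start: joints at [70.497, 7.093, 94.555, -0, 78.352, -4.733], TCP at [0.166, 0.629, 0.231] pointing down, gripper open.
Joint ranges: [-149.61, 149.61], [-58.7, 133.49], [1.44, 155.28], [-77.14, 257.14], [18.33, 153.61], [-166.67, 166.67]. Speed limits (degrees/s): [147.25, 147.25, 180, 180, 180, 180].

INTERFACE

Orientations are given as [roll, pitch, yaw] about the fixed x, y, z axes, in that order (R = Rz(yaw) Ry(pitch) Rx(roll)).
In Python, from cell import ctrl gives the robot as it stands. The module is installed in compiled form; this text tells all that it offers.
- The arm moves only by the tool send_rows, never from a script. Its arguments are lists of equal length, an entry for each row: "xyz": the shift along the tool's x, y, z each as a share of 200 mm, from -1 to 1, a list of three; "turn": the turn about the tool's z as a share of 360 degrees, from -1 to 1. In form: {"xyz": [[tx, ty, tz], ...], "turn": [turn, ...]}. A call has 1 to 20 rows; each row shifts and turns the commanded pose from where the row before left it, along the tool's axes as they then stand; what a row does not reach is not made up. A row lasts 1/10 s, in which the tool goes at most 50 mm and 8.59 degrees, less where a joint would pass 70% of its speed; a pose out of reach is approached as far as the arm can. A call with a number of a shift or a turn outside -1 to 1 is refused whole. A call with a gripper value outside its range is refused whole. "claw" is the opening, from 0 (shut) to 1 (fully open), set as the call begins (left out, the last holds). The fingers move at their own pace and stop on an object; "squeeze" is the grip in N (left out, the last holds). Time passes only in rows, so rows that do not move let the fingers close. It gives the time, the measured TCP pose, the force, the opening and the grip force at its end, in the units of the state.
- ctrl.sense(): the state, without advancing time (a new reading comes with each control period).
- ctrl.camera(name): name is "scene" or "top" or "wrist"; returns (picture, depth): 400x640x3 uint8, blue, green, red; 400x640 float32, m along the optical axis (not along the pixel's ray), 0 where there is no reading.
- ctrl.camera_info(name): a dict with "fx", "fy", "cx", "cy" (pixels), "position" and "rotation" of the camera in the world; the wrist camera has in their place "mount" (4x4, takes a point from camera to tool coordinates, whose origin is the TCP and whose axes are the flange's). Camera axes: x right, y up, looking along -z (the intrinsics and any distortion apply to the point x, -y, -z); pixel columns grow to the right and rows downward; lengths in m; the calibration is good to about 2 mm. The wrist camera is an equidistant fisheye: a pixel r from the principal point sees the ray r / f radians off the axis. A picture is of the moment at which its call begins: read the wrist's pose just before it. camera_info takes no time and is no camera call.
- ctrl.sign_off(): hands the job in; it is judged then, once.
Trained networks look in the newest picture that a camera, given by its name, has taken for a name from the list of things; names that differ only in an ending like _2 or _b are one class to them, and where a whole thing is asked for, a point or a joint stands for the part that bears it (a point fixed in the world has none). Each returns a list of dicts, best first, with "conf" (0 to 1); they miss things now and then, are a little off and sometimes report something else, mostly with a low value. They report only what shows in the picture. A call takes as long as a camera call. They do not tell look-alikes from the thing itself.
- ctrl.find_in(label, camera): "xyz" ([x, y, z] in m, in world coordinates, good to about 4 mm: the middle of the surface that is visible of it).
The state is a dict: "time": time; "joint_positions": joint angles; "qd": joint speeds; "joint_torque": joint torques, N m; "position": TCP position; "tool_rot": TCP orientation; "ft_force": force on the tool from outside, world axes, zero at the start; "moment": the same for the moment, N m; "opening": finger opening in m; "gripper_force": force on a finger pad.
Only numpy, scipy, OpenCV 4.12 (cv2) and the standard library are available. Lean on these libraries where they do the work, as an engineer would, in place of code of your own. Each camera call takes 0.05 s, during which the arm holds its last target. There are 200 camera calls.

TASK

Put the microscope's four loose optics away: the wide objective into the large round nest, the slim objective into the small round nest, the filter cube into the square nest and the filter cassette into the oblong nest. Each must finish upright, flat on the floor of its nest inside the rim, the cube and the cassette lined up with the sides of theirs. Set every part down gently, never drop it or knock it over, and leave the oil bottle and the joystick where they are.

Things in the scene. Friction and masses are not known exactly. Their poses are not given: they have to be found in the camera images.
- wide_objective: Short, wide microscope objective, steel, standing on its flat foot, lens up: plain cylinder 48 mm in diameter up to 36 mm height, then a dark cone to the 44 mm top. Origin: centre of the underside; z up. About 160 g. Starts anywhere mid-bench among the others, turned up to 32 degrees.
- slim_objective: Tall, slim microscope objective, steel, standing on its flat foot, lens up: plain cylinder 28 mm in diameter up to 46 mm height, then a dark cone narrowing to the 62 mm top. Origin: centre of the underside; z up. About 110 g. Starts anywhere mid-bench among the others, turned up to 32 degrees.
- filter_cube: Aluminium filter cube with a round amber window in its top, 40 x 40 mm in plan, 42 mm tall, standing upright. Origin: centre of the underside; z up. x and y are normal to its side faces. About 120 g. Starts anywhere mid-bench among the others, turned up to 32 degrees.
- filter_cassette: Long aluminium filter cassette with two round windows in its top, 30 mm wide (its x), 90 mm long (its y), 26 mm tall (z), lying flat. Origin: centre of the underside; z up. About 130 g. Starts anywhere mid-bench among the others, turned up to 32 degrees.
- wide_nest: Large round open nest, 64 mm inside and 72 mm outside diameter, for the wide objective. Grey plastic, black lining on the floor, fixed to the bench; floor 3 mm thick, wall 4 mm thick, rim 10 mm above the bench, 8 mm of play all round. Origin: centre of the underside, on the bench; z up. Starts anywhere mid-bench among the others, turned up to 32 degrees.
- slim_nest: Small round open nest, 44 mm inside and 52 mm outside diameter, for the slim objective. Grey plastic, black lining on the floor, fixed to the bench; floor 3 mm thick, wall 4 mm thick, rim 10 mm above the bench, 8 mm of play all round. Origin: centre of the underside, on the bench; z up. Starts anywhere mid-bench among the others, turned up to 32 degrees.
- square_nest: Square open nest, 56 x 56 mm inside and 64 x 64 mm outside, x and y normal to its walls, for the filter cube (any quarter turn). Grey plastic, black lining on the floor, fixed to the bench; floor 3 mm thick, wall 4 mm thick, rim 10 mm above the bench, 8 mm of play all round. Origin: centre of the underside, on the bench; z up. Starts anywhere mid-bench among the others, turned up to 32 degrees.
- long_nest: Oblong open nest, 46 mm (x) by 106 mm (y) inside and 54 x 114 mm outside, for the filter cassette (either way round). Grey plastic, black lining on the floor, fixed to the bench; floor 3 mm thick, wall 4 mm thick, rim 10 mm above the bench, 8 mm of play all round. Origin: centre of the underside, on the bench; z up. Starts anywhere mid-bench among the others, turned up to 32 degrees.
- oil_bottle: Bystander: small amber glass bottle with black cap, 30 mm in diameter, 65 mm tall, loose, at the left side of the work. Origin: centre of the underside. Not to be disturbed.
- joystick: Bystander: black stage joystick box, 100 x 85 x 30 mm with a stick to 82 mm height, loose, at the right side of the work. Origin: centre of the underside. Not to be disturbed.
Mind the look-alikes: they are no part of the job. What is shaped like the filter_cassette but purple is not meant.

How it is judged:
By the outcome, as a careful person would: the job done as asked, in the order asked, and still so for the second after the job is handed in, with the robot touching nothing.
It also fails if it takes over 99 s, if anything falls off the work surface, if the arm or the gripper's body presses on something with over 40 N, if the wrist force passes 120 N, or if a joint passes its speed limit or range.

## Working session

There is one attempt and no reset: what is moved stays moved. The work goes in short steps, Python scripts to look and compute and a tool call to move; the robot and the scene stay as the last step left them, time stands still between calls to the robot, and variables do not carry over. Pictures are saved under pics/ and viewed, at most 14 in all, crops included, and the job is handed in when it is done.

Besides the shell and the picture viewer there is one more tool, called after "Emit:" in YAML: its name, and indented under it one key for each argument. send_rows: Moves the arm, as the interface text tells. Shift numbers are shares of 200 mm and turn numbers shares of 360 degrees, none past 1 either way. Its arguments: {"type":"object","properties":{"xyz":{"type":"array","items":{"type":"array","items":{"type":"number","minimum":-1,"maximum":1}}},"turn":{"type":"array","items":{"type":"number","minimum":-1,"maximum":1}},"claw":{"type":"number"},"squeeze":{"type":"number"}},"required":["xyz","turn"]}

```bash
mkdir -p pics; cat > h.py <<'E'
import numpy as np, cv2
from cell import ctrl
def cloud(name):
    img,d=ctrl.camera(name); i=ctrl.camera_info(name)
    v,u=np.mgrid[0:400,0:640]
    P=np.stack([(u-i['cx'])/i['fx']*d,-(v-i['cy'])/i['fy']*d,-d],-1)
    W=P@np.array(i['rotation']).T+np.array(i['position'])
    W[d==0]=np.nan
    return img,d,W
E
python3 - <<'E'
from h import *
s=ctrl.sense(); print({k:np.round(v,3).tolist() for k,v in s.items()})
i=ctrl.camera_info('top'); print(i)
img,d,W=cloud('top'); cv2.imwrite('pics/top.png',img); np.savez('top.npz',img=img,W=W)
def px(p):
    c=np.array(i['rotation']).T@(np.array(p)-np.array(i['position'])); return (round(i['cx']+i['fx']*c[0]/-c[2]),round(i['cy']-i['fy']*c[1]/-c[2]))
for n in 'wide_objective slim_objective filter_cube filter_cassette wide_nest slim_nest square_nest long_nest oil_bottle joystick'.split():
    print(n,[(np.round(r['xyz'],3).tolist(),round(r['conf'],2),px(r['xyz'])) for r in ctrl.find_in(n,'top')])
E
```

```text
{'time': 0.0, 'joint_positions': [70.494, 7.133, 94.634, -0.0, 78.352, -4.732], 'qd': [0.095, -0.037, 0.118, -0.038, 0.023, -0.041], 'joint_torque': [-0.0, -42.363, -36.544, -0.0, 0.007, -0.0], 'position': [0.166, 0.628, 0.23], 'tool_rot': [-179.882, -0.009, 165.226], 'ft_force': [-0.283, 0.571, 0.343], 'moment': [-0.015, 0.009, 0.037], 'gripper_force': 0.0, 'opening': 0.085}
{'fx': 509.3158820063134, 'fy': 509.3158820063134, 'cx': 317.5128316384692, 'cy': 197.23183251081537, 'position': array([ 0.52886987, -0.00178579,  1.33729258]), 'rotation': array([  4.73512162,  -1.3385388 , -90.67236388])}Traceback (most recent call last):
  File "<stdin>", line 4, in <module>
  File "h.py", line 7, in cloud
    W=P@np.array(i['rotation']).T+np.array(i['position'])
      ~~~~~~~~~~~~~~~~~~~~~~~~~~~^~~~~~~~~~~~~~~~~~~~~~~~
ValueError: operands could not be broadcast together with shapes (400,640) (3,)
```

```bash
cat > h.py <<'E'
import numpy as np, cv2
from scipy.spatial.transform import Rotation as Rot
from cell import ctrl
def rot(i): return Rot.from_euler('xyz',i['rotation'],degrees=True).as_matrix()
def cloud(name):
    img,d=ctrl.camera(name); i=ctrl.camera_info(name)
    v,u=np.mgrid[0:400,0:640]
    P=np.stack([(u-i['cx'])/i['fx']*d,-(v-i['cy'])/i['fy']*d,-d],-1)
    W=P@rot(i).T+np.array(i['position'])
    W[d==0]=np.nan
    return img,d,W
def px(p,name='top'):
    i=ctrl.camera_info(name)
    c=rot(i).T@(np.array(p)-np.array(i['position'])); return (round(i['cx']+i['fx']*c[0]/-c[2]),round(i['cy']-i['fy']*c[1]/-c[2]))
E
python3 - <<'E'
from h import *
img,d,W=cloud('top'); cv2.imwrite('pics/top.png',img); np.savez('top.npz',img=img,W=W)
print(np.nanmedian(W[...,2]))
for n in 'wide_objective slim_objective filter_cube filter_cassette wide_nest slim_nest square_nest long_nest oil_bottle joystick'.split():
    print(n,[(np.round(r['xyz'],3).tolist(),round(r['conf'],2),px(r['xyz'])) for r in ctrl.find_in(n,'top')])
E
```

```text
-0.0010836420812050385
wide_objective [([0.466, 0.264, 0.04], 0.83, (200, 266))]
slim_objective []
filter_cube [([0.467, 0.072, 0.043], 0.63, (277, 265)), ([0.498, 0.424, 0.042], 0.19, (136, 254))]
filter_cassette [([0.721, 0.15, 0.026], 0.97, (246, 165)), ([0.837, 0.121, 0.024], 0.82, (257, 122)), ([0.621, 0.082, 0.023], 0.8, (273, 204))]
wide_nest [([0.599, -0.278, 0.0], 0.94, (410, 211))]
slim_nest [([0.598, 0.276, 0.002], 0.77, (199, 214))]
square_nest [([0.627, -0.084, 0.007], 0.71, (337, 202)), ([0.466, 0.264, 0.035], 0.44, (200, 266))]
long_nest [([0.429, -0.252, 0.008], 0.96, (402, 277))]
oil_bottle []
joystick [([0.541, -0.468, 0.03], 0.63, (486, 233)), ([0.628, -0.082, 0.003], 0.16, (336, 201))]
```

View pics/top.png

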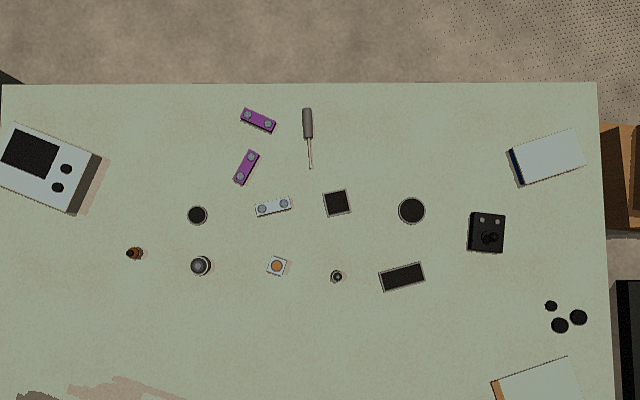

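```bash
cat > m.py <<'E'
from h import *
img,d,W=cloud('top')
i=ctrl.camera_info('top'); R=rot(i); O=np.array(i['position'])
def ray(uv,z):
    uv=np.asarray(uv,float); c=np.c_[(uv[:,0]-i['cx'])/i['fx'],-(uv[:,1]-i['cy'])/i['fy'],-np.ones(len(uv))]@R.T
    return (O+c*((z-O[2])/c[:,2])[:,None])[:,:2]
bz=np.nanmedian(W[...,2])
for n,u,v,h in [('wide',200,266,.044),('slim',336,276,.062),('cube',277,266,.042),('cass',273,206,.026)]:
    s=np.s_[v-25:v+26,u-25:u+26]; Z=W[s][...,2]-bz
    m=(Z>h-.008 if n in('cube','cass') else Z>h*.55)
    if n=='wide': m&=Z<.06
    m=m.astype(np.uint8); k,l,st,c=cv2.connectedComponentsWithStats(m)
    m=l==1+np.argmax(st[1:,4])
    P=W[s][m]; xy=P[:,:2]
    # own pixel rays at nominal height
    vv,uu=np.nonzero(m); q=ray(np.c_[uu+u-25,vv+v-25],h) if n in('cube','cass') else xy
    r=cv2.minAreaRect((q*1000).astype(np.float32)); print(n,m.sum(),'zmax',np.nanmax(P[:,2]).round(4),'mean',q.mean(0).round(4),'rect',np.round(r[0],1),np.round(r[1],1),round(r[2],1))
g=cv2.cvtColor(img,cv2.COLOR_BGR2GRAY)
for n,u,v in [('wideN',411,210),('slimN',198,215),('squareN',337,202),('longN',402,276)]:
    s=np.s_[v-30:v+31,u-30:u+31]; m=(g[s]<60).astype(np.uint8)
    k,l,st,c=cv2.connectedComponentsWithStats(m); m=l==1+np.argmax(st[1:,4])
    vv,uu=np.nonzero(m); q=ray(np.c_[uu+u-30,vv+v-30],.004)
    r=cv2.minAreaRect((q*1000).astype(np.float32)); print(n,m.sum(),'mean',q.mean(0).round(4),'rect',np.round(r[0],1),np.round(r[1],1),round(r[2],1))
cv2.imwrite('pics/crop.png',cv2.resize(img[150:300,180:440],None,fx=3,fy=3,interpolation=cv2.INTER_CUBIC))
print(ctrl.camera_info('wrist'))
E
python3 m.py
```

```text
wide 299 zmax 0.0493 mean [0.4663 0.2679] rect [465.1 269.3] [46.9 45.6] 89.5
slim 97 zmax 0.0653 mean [ 0.4361 -0.0795] rect [436.2 -79.9] [25.4 25.3] 88.2
cube 257 zmax 0.0485 mean [0.4644 0.0725] rect [464.4  72.4] [40.6 39.5] 71.0
cass 413 zmax 0.0345 mean [0.6155 0.0826] rect [615.6  82.5] [30.7 89.7] 13.5
wideN 452 mean [ 0.6028 -0.2817] rect [ 602.9 -281.5] [61.2 58. ] 89.4
slimN 218 mean [0.5966 0.282 ] rect [596.3 282.3] [40.8 41.9] 45.0
squareN 434 mean [ 0.6258 -0.0837] rect [626.  -83.6] [54.5 55. ] 11.9
longN 696 mean [ 0.4298 -0.2518] rect [ 430.1 -251.7] [ 45.  105.3] 14.4
{'fx': 309.70691628693146, 'fy': 309.70691628693146, 'cx': 315.45617974862427, 'cy': 199.03477015916206, 'mount': array([[-5.34929421e-04,  9.48370873e-01,  3.17163051e-01,
         8.07112239e-02],
       [ 9.99999740e-01,  3.53916591e-04,  6.28336419e-04,
         1.09184372e-03],
       [ 4.83646693e-04,  3.17163304e-01, -9.48370816e-01,
        -1.42593159e-01],
       [ 0.00000000e+00,  0.00000000e+00,  0.00000000e+00,
         1.00000000e+00]])}
```

View pics/crop.png

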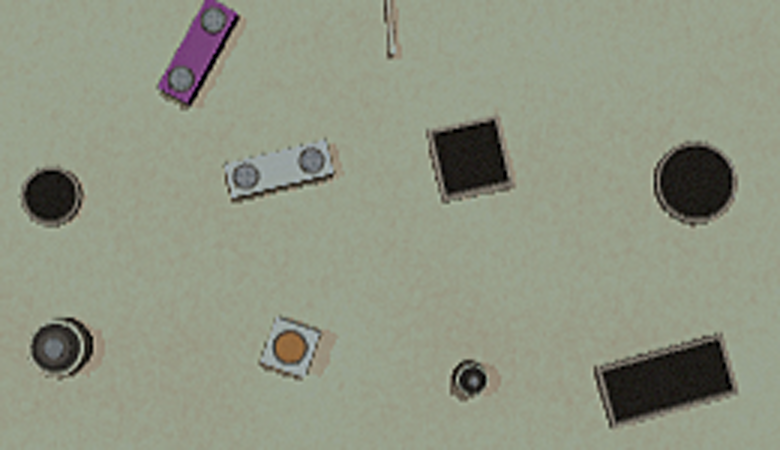

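The crop shows the silver cassette at (273,207), the wanted one. The two purple look-alikes at (246,167) and (258,120) are not meant. The wide objective is at (200,266), slim at (336,277) and cube at (277,266); the black-floored nests are at (411,210), (198,215), (337,202) and (402,276).

Emit:
send_rows:
  xyz:
    - [0,0,0]
    - [0,0,0]
    - [0,0,0]
    - [0,0,0]
    - [0,0,0]
    - [0,0,0]
    - [0,0,0]
    - [0,0,0]
    - [-0.175,0.085,0]
    - [-0.175,0.085,0]
    - [-0.175,0.085,0]
    - [-0.175,0.085,0]
    - [-0.175,0.085,0]
    - [-0.175,0.085,0]
    - [-0.175,0.085,0]
    - [-0.175,0.085,0]
    - [-0.175,0.085,0]
    - [-0.175,0.085,0]
    - [-0.175,0.085,0]
    - [-0.175,0.085,0]
  turn: [0.0213,0.0213,0.0213,0.0213,0.0213,0.0213,0.0213,0.0213,0,0,0,0,0,0,0,0,0,0,0,0]
  claw: 1
  squeeze: 40

```text
time: 2.65
position: [0.4654, 0.2684, 0.2316]
tool_rot: [180.0, -0.0, 103.9]
ft_force: [0.3, 0.6, 0.4]
opening: 0.0852
gripper_force: 0.0
```

```bash
cat >> h.py <<'E'
def wcloud():
    s=ctrl.sense(); img,d=ctrl.camera('wrist'); i=ctrl.camera_info('wrist')
    v,u=np.mgrid[0:400,0:640]; a=(u-i['cx'])/i['fx']; b=(v-i['cy'])/i['fy']
    r=np.hypot(a,b)+1e-9; t=np.tan(np.minimum(r,1.45))/r
    P=np.stack([a*t*d,-b*t*d,-d,np.ones_like(d)],-1)
    T=np.eye(4); T[:3,:3]=Rot.from_euler('xyz',s['tool_rot'],degrees=True).as_matrix(); T[:3,3]=s['position']
    W=(P@(T@np.array(i['mount'])).T)[...,:3]; W[(d==0)|(r>1.4)]=np.nan
    return img,W
def st():
    s=ctrl.sense(); print('t',round(s['time'],2),'pos',np.round(s['position'],4),'rot',np.round(s['tool_rot'],2),'f',np.round(s['ft_force'],1),'open',round(s['opening'],4),'grip',round(s['gripper_force'],1),'q',np.round(s['joint_positions'],0)); return s
def go(x,y,z,yaw=None):
    "shift in mm in tool axes after first turning to yaw; turn in degrees"
    s=ctrl.sense(); c=s['tool_rot'][2]; yaw=c if yaw is None else yaw; p=np.radians(yaw)
    d=(np.array([x,y,z])-s['position'])
    print('to',[x,y,z],'turn',round(((c-yaw+180)%360-180)/360,4),'shares',np.round([d@[np.cos(p),np.sin(p),0]/.2,d@[np.sin(p),-np.cos(p),0]/.2,-d[2]/.2],3))
def near(W,x,y,r,lo,hi):
    "hull-rect of points near x,y in a height band"
    m=(np.hypot(W[...,0]-x,W[...,1]-y)<r)&(W[...,2]>lo)&(W[...,2]<hi); q=W[m][:,:2]
    R=cv2.minAreaRect((q*1000).astype(np.float32)); C=cv2.minEnclosingCircle((q*1000).astype(np.float32))
    print(m.sum(),'mean',(q.mean(0)*1000).round(1),'rect',np.round(R[0],1),np.round(R[1],1),round(R[2],1),'circ',np.round(C[0],1),round(C[1],1),'zmed',np.nanmedian(W[m][:,2]).round(4)); return m
E
python3 - <<'E'
from h import *
st(); img,W=wcloud(); np.savez('w1.npz',img=img,W=W)
for lo,hi in [(.02,.06),(.03,.06),(-.01,.01)]: near(W,.466,.269,.05,lo,hi)
cv2.imwrite('pics/w1.png',img)
E
```

```text
t 2.65 pos [0.4654 0.2684 0.2316] rot [ 1.7996e+02 -1.0000e-02  1.0388e+02] f [0.3 0.6 0.4] open 0.0852 grip 0.0 q [ 24.  -7. 109.   0.  78.  10.]
1424 mean [467.4 272.3] rect [467.6 270.2] [46.3 46.6] 14.2 circ [468.  269.9] 24.3 zmed 0.0403
1377 mean [467.5 271.7] rect [467.6 270.2] [46.3 46.6] 14.2 circ [468.  269.9] 24.3 zmed 0.0406
3491 mean [464.2 272.7] rect [466.1 268.8] [99.5 98.7] 14.5 circ [466.1 269. ] 50.0 zmed 0.0001
```

View pics/w1.png

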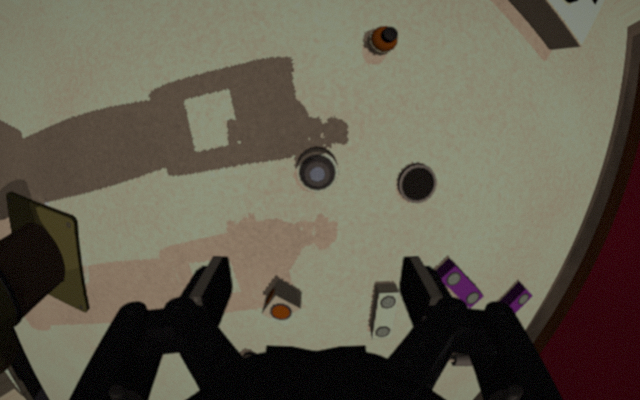

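The objective stands at pixel (317,172), directly under the tool; fix (0.467, 0.270).

Emit:
send_rows:
  xyz:
    - [0.006,0.01,0.1]
    - [0,0,0.17]
    - [0,0,0.17]
    - [0,0,0.17]
    - [0,0,0.15]
    - [0,0,0.1]
    - [0,0,0.08]
    - [0,0,0.07]
    - [0,0,0.05]
    - [0,0,0.038]
    - [0,0,0]
  turn: [0,0,0,0,0,0,0,0,0,0,0]

```text
time: 3.8
position: [0.4657, 0.2712, 0.0109]
tool_rot: [-179.9, 0.0, 103.9]
ft_force: [-0.5, 0.6, 0.2]
opening: 0.0856
gripper_force: 0.0
```

Emit:
send_rows:
  xyz:
    - [0,0,0]
    - [0,0,0]
    - [0,0,0]
    - [0,0,0]
    - [0,0,0]
    - [0,0,0]
    - [0,0,0]
    - [0,0,0]
    - [0,0,0]
    - [0,0,0]
  turn: [0,0,0,0,0,0,0,0,0,0]
  claw: 0
  squeeze: 40

```text
time: 4.8
position: [0.467, 0.2717, 0.0129]
tool_rot: [179.9, -0.0, 103.9]
ft_force: [-2.1, -0.7, 6.1]
opening: 0.0467
gripper_force: 41.7
```

Emit:
send_rows:
  xyz:
    - [0,0,-0.04]
    - [0,0,-0.08]
    - [0,0,-0.12]
    - [0,0,-0.15]
    - [0,0,-0.15]
    - [0,0,-0.12]
    - [0,0,-0.04]
    - [0,0,0]
  turn: [0,0,0,0,0,0,0,0]

```text
time: 5.6
position: [0.4667, 0.2716, 0.1527]
tool_rot: [179.9, -0.0, 103.9]
ft_force: [0.4, -0.8, -2.3]
opening: 0.0472
gripper_force: 41.5
```

```bash
python3 - <<'E'
from h import *
st(); go(.603,-.282,.15)
E
```

```text
t 5.6 pos [0.4667 0.2716 0.1527] rot [ 1.7987e+02 -2.0000e-02  1.0389e+02] f [ 0.4 -0.8 -2.3] open 0.0472 grip 41.5 q [ 25.  -3. 113.  -0.  70.  11.]
to [0.603, -0.282, 0.15] turn 0.0 shares [-2.851 -0.003  0.014]
```

Emit:
send_rows:
  xyz:
    - [-0.06,0,0]
    - [-0.12,0,0]
    - [-0.18,0,0]
    - [-0.18,0,0]
    - [-0.18,0,0]
    - [-0.18,0,0]
    - [-0.18,0,0]
    - [-0.18,0,0]
    - [-0.18,0,0]
    - [-0.18,0,0]
    - [-0.18,0,0]
    - [-0.18,0,0]
    - [-0.18,0,0]
    - [-0.18,0,0]
    - [-0.18,0,0]
    - [-0.18,0,0]
    - [-0.1,0,0]
    - [-0.05,-0.003,0]
    - [0,0,0]
  turn: [0,0,0,0,0,0,0,0,0,0,0,0,0,0,0,0,0,0,0]

```text
time: 7.5
position: [0.6016, -0.2827, 0.1502]
tool_rot: [-179.9, -0.1, 103.8]
ft_force: [-0.2, 0.3, -1.8]
opening: 0.0466
gripper_force: 41.5
```

```bash
python3 - <<'E'
from h import *
st(); img,W=wcloud(); np.savez('w2.npz',img=img,W=W)
near(W,.603,-.282,.045,.005,.015)
g=cv2.cvtColor(img,cv2.COLOR_BGR2GRAY); D=W.copy(); D[g>45]=np.nan
near(D,.603,-.282,.05,-.004,.007)
cv2.imwrite('pics/w2.png',img); go(.603,-.282,.02)
E
```

```text
t 7.5 pos [ 0.6016 -0.2827  0.1502] rot [-1.7990e+02 -1.0000e-01  1.0381e+02] f [-0.2  0.3 -1.8] open 0.0466 grip 41.5 q [-30.  12.  97.   0.  71. -44.]
946 mean [ 602.2 -277.2] rect [ 602.7 -279. ] [71.8 67.8] 12.2 circ [ 603.2 -280.5] 36.1 zmed 0.0096
3244 mean [ 603.4 -281.1] rect [ 603.4 -281.9] [63.4 62.4] 14.8 circ [ 603.5 -281.4] 32.4 zmed 0.0034
to [0.603, -0.282, 0.02] turn 0.0 shares [-0.003  0.006  0.653]
```

View pics/w2.png

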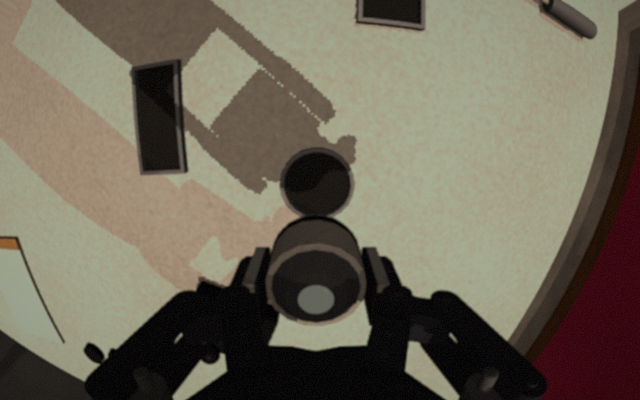

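Nest at (0.6033, −0.2817), pixel (317,183). The objective is held upright in the pads at (316,270).

Emit:
send_rows:
  xyz:
    - [-0.003,0.008,0.06]
    - [0,0,0.12]
    - [0,0,0.14]
    - [0,0,0.12]
    - [0,0,0.1]
    - [0,0,0.06]
    - [0,0,0.03]
    - [0,0,0.015]
    - [0,0,0.005]
    - [0,0,0]
    - [0,0,0]
  turn: [0,0,0,0,0,0,0,0,0,0,0]

```text
time: 8.65
position: [0.6048, -0.2827, 0.0229]
tool_rot: [179.9, 0.1, 103.9]
ft_force: [0.1, 1.2, -1.8]
opening: 0.0472
gripper_force: 41.5
```

Emit:
send_rows:
  xyz:
    - [0,0,0.005]
    - [0,0,0.005]
    - [0,0,0]
  turn: [0,0,0]

```text
time: 8.95
position: [0.604, -0.2823, 0.0196]
tool_rot: [-180.0, -0.0, 103.9]
ft_force: [0.1, -0.4, -1.5]
opening: 0.0469
gripper_force: 41.5
```

Emit:
send_rows:
  xyz:
    - [0,0,0.005]
    - [0,0,0.005]
    - [0,0,0.004]
    - [0,0,0]
  turn: [0,0,0,0]

```text
time: 9.35
position: [0.604, -0.2822, 0.0166]
tool_rot: [-180.0, -0.0, 103.9]
ft_force: [0.1, -0.5, -2.3]
opening: 0.0466
gripper_force: 41.5
```

Emit:
send_rows:
  xyz:
    - [0,0,0.004]
    - [0,0,0]
  turn: [0,0]

```text
time: 9.55
position: [0.6041, -0.2823, 0.016]
tool_rot: [-180.0, -0.0, 103.9]
ft_force: [0.3, 0.1, -2.8]
opening: 0.0464
gripper_force: 41.5
```

Emit:
send_rows:
  xyz:
    - [0,0,0.004]
    - [0,0,0]
  turn: [0,0]

```text
time: 9.75
position: [0.6042, -0.2823, 0.0159]
tool_rot: [-180.0, -0.0, 103.9]
ft_force: [-2.2, 0.8, 2.3]
opening: 0.0466
gripper_force: 41.8
```

Emit:
send_rows:
  xyz:
    - [0,0,0.004]
    - [0,0,0]
  turn: [0,0]

```text
time: 9.95
position: [0.6042, -0.2824, 0.0159]
tool_rot: [-180.0, -0.0, 103.9]
ft_force: [-4.8, 2.6, 8.1]
opening: 0.0466
gripper_force: 42.3
```

Emit:
send_rows:
  xyz:
    - [0,0,0]
    - [0,0,0]
    - [0,0,0]
    - [0,0,0]
    - [0,0,0]
    - [0,0,0]
  turn: [0,0,0,0,0,0]
  claw: 0.9

```text
time: 10.55
position: [0.6041, -0.2823, 0.0144]
tool_rot: [-180.0, -0.0, 103.9]
ft_force: [-0.6, 0.2, -0.3]
opening: 0.077
gripper_force: 0.0
```

Emit:
send_rows:
  xyz:
    - [0,0,-0.02]
    - [0,0,-0.05]
    - [0,0,-0.1]
    - [0,0,-0.17]
    - [0,0,-0.2]
    - [0,0,-0.2]
    - [0,0,-0.15]
    - [0,0,-0.05]
  turn: [0,0,0,0,0,0,0,0]
  claw: 1

```text
time: 11.35
position: [0.6061, -0.2834, 0.2089]
tool_rot: [179.6, 0.4, 103.9]
ft_force: [0.3, -0.9, 1.3]
opening: 0.0855
gripper_force: 0.0
```

```bash
python3 - <<'E'
from h import *
st(); img,W=wcloud()
near(W,.603,-.282,.05,.025,.06)
go(.436,-.080,.21)
g=cv2.cvtColor(img,cv2.COLOR_BGR2GRAY); D=W.copy(); D[g>45]=np.nan
near(D,.430,-.252,.07,-.006,.007);near(D,.626,-.084,.05,-.006,.007)
E
```

```text
t 11.35 pos [ 0.6061 -0.2834  0.2089] rot [179.62   0.36 103.89] f [ 0.3 -0.9  1.3] open 0.0855 grip 0.0 q [-30.  10.  94.  -0.  76. -44.]
1653 mean [ 605.2 -281.5] rect [ 605.8 -283.7] [47.6 47.7] 40.4 circ [ 605.7 -284.1] 24.4 zmed 0.0433
to [0.436, -0.08, 0.21] turn 0.0 shares [ 1.191 -0.581 -0.008]
2995 mean [ 430.3 -250.6] rect [ 433.1 -249.7] [ 52.7 108.7] 14.8 circ [ 434.7 -249.3] 59.2 zmed 0.0034
1412 mean [629.9 -90.8] rect [629.  -89.3] [55.6 39.1] 12.1 circ [629.1 -89.1] 33.0 zmed 0.0033
```

Emit:
send_rows:
  xyz:
    - [0.05,-0.025,0]
    - [0.12,-0.06,0]
    - [0.17,-0.08,0]
    - [0.17,-0.085,0]
    - [0.17,-0.08,0]
    - [0.17,-0.085,0]
    - [0.17,-0.08,0]
    - [0.12,-0.06,0]
    - [0.051,-0.026,0]
    - [0,0,0]
    - [0,0,0]
  turn: [0,0,0,0,0,0,0,0,0,0,0]

```text
time: 12.5
position: [0.4341, -0.0792, 0.2016]
tool_rot: [-179.9, -0.0, 103.9]
ft_force: [-0.2, -0.5, -0.4]
opening: 0.0856
gripper_force: 0.0
```

```bash
python3 - <<'E'
from h import *
st(); img,W=wcloud()
for lo in (.02,.035,.05): near(W,.436,-.080,.04,lo,.075)
near(W,.464,.072,.05,.035,.06)
go(.436,-.080,.012)
E
```

```text
t 12.5 pos [ 0.4341 -0.0792  0.2016] rot [-1.7994e+02 -2.0000e-02  1.0389e+02] f [-0.2 -0.5 -0.4] open 0.0856 grip 0.0 q [-17. -20. 122.  -0.  78. -31.]
698 mean [436.1 -76.5] rect [436.9 -79.8] [27.2 27.6] 8.2 circ [437.  -79.9] 14.2 zmed 0.0487
619 mean [436.3 -77.4] rect [436.8 -79.6] [26.5 27.3] 13.9 circ [437.  -79.9] 14.2 zmed 0.0501
314 mean [436.3 -78.1] rect [436.7 -79.4] [19.2 19.9] 47.3 circ [436.4 -80. ] 10.5 zmed 0.0577
1592 mean [465.4  71.4] rect [465.9  72.2] [40.7 40.8] 69.9 circ [465.7  72.4] 27.7 zmed 0.0422
to [0.436, -0.08, 0.012] turn 0.0 shares [-0.005  0.007  0.95 ]
```

Emit:
send_rows:
  xyz:
    - [-0.006,0.012,0.05]
    - [0,0,0.12]
    - [0,0,0.15]
    - [0,0,0.16]
    - [0,0,0.15]
    - [0,0,0.12]
    - [0,0,0.08]
    - [0,0,0.06]
    - [0,0,0.03]
    - [0,0,0.018]
    - [0,0,0]
    - [0,0,0]
  turn: [0,0,0,0,0,0,0,0,0,0,0,0]

```text
time: 13.75
position: [0.4375, -0.0798, 0.0157]
tool_rot: [179.9, 0.0, 103.9]
ft_force: [-0.1, -0.6, -0.4]
opening: 0.0852
gripper_force: 0.0
```

Emit:
send_rows:
  xyz:
    - [0,0,0]
    - [0,0,0]
    - [0,0,0]
    - [0,0,0]
    - [0,0,0]
    - [0,0,0]
    - [0,0,0]
    - [0,0,0]
    - [0,0,0]
    - [0,0,0]
    - [0,0,0]
    - [0,0,0]
  turn: [0,0,0,0,0,0,0,0,0,0,0,0]
  claw: 0
  squeeze: 35

```text
time: 14.95
position: [0.4369, -0.0796, 0.0152]
tool_rot: [180.0, 0.0, 103.9]
ft_force: [-1.6, 0.0, 5.4]
opening: 0.0275
gripper_force: 34.8
```

Emit:
send_rows:
  xyz:
    - [0,0,-0.04]
    - [0,0,-0.08]
    - [0,0,-0.12]
    - [0,0,-0.15]
    - [0,0,-0.15]
    - [0,0,-0.12]
    - [0,0,-0.04]
    - [0,0,0]
  turn: [0,0,0,0,0,0,0,0]

```text
time: 15.75
position: [0.4374, -0.0797, 0.1559]
tool_rot: [179.9, 0.1, 103.9]
ft_force: [0.2, 0.1, 0.4]
opening: 0.0271
gripper_force: 34.6
```

```bash
python3 - <<'E'
from h import *
st(); go(.597,.282,.15)
E
```

```text
t 15.75 pos [ 0.4374 -0.0797  0.1559] rot [1.7987e+02 7.0000e-02 1.0388e+02] f [0.2 0.1 0.4] open 0.0271 grip 34.6 q [-17. -17. 124.   0.  72. -31.]
to [0.597, 0.282, 0.15] turn 0.0 shares [1.564 1.209 0.029]
```

Emit:
send_rows:
  xyz:
    - [0.06,0.045,0]
    - [0.1,0.08,0]
    - [0.14,0.108,0]
    - [0.14,0.108,0]
    - [0.14,0.108,0]
    - [0.14,0.108,0]
    - [0.14,0.108,0]
    - [0.14,0.108,0]
    - [0.14,0.108,0]
    - [0.14,0.108,0]
    - [0.14,0.108,0]
    - [0.1,0.08,0]
    - [0.044,0.032,0.02]
    - [0,0,0]
    - [0,0,0]
  turn: [0,0,0,0,0,0,0,0,0,0,0,0,0,0,0]

```text
time: 17.25
position: [0.5953, 0.2811, 0.1489]
tool_rot: [-179.8, 0.0, 103.9]
ft_force: [-0.8, 0.5, -1.0]
opening: 0.0271
gripper_force: 34.7
```

```bash
python3 - <<'E'
from h import *
st(); img,W=wcloud()
g=cv2.cvtColor(img,cv2.COLOR_BGR2GRAY); D=W.copy(); D[g>45]=np.nan
near(D,.597,.282,.035,-.006,.007); near(W,.597,.282,.035,.006,.015)
near(W,.597,.282,.035,.15,.23)
go(.597,.282,.024)
cv2.imwrite('pics/w3.png',img)
E
```

```text
t 17.25 pos [0.5953 0.2811 0.1489] rot [-1.7980e+02  5.0000e-02  1.0388e+02] f [-0.8  0.5 -1. ] open 0.0271 grip 34.7 q [21. 12. 97. -0. 71.  7.]
1523 mean [597.5 280.3] rect [597.3 282.2] [42.8 47.1] 13.4 circ [596.9 282.4] 24.0 zmed 0.0035
693 mean [596.9 281.4] rect [597.3 281.3] [50.9 51.3] 42.7 circ [597.1 281.1] 26.1 zmed 0.0097
14206 mean [594.5 291.1] rect [596.2 285.2] [69.8 30.8] 14.0 circ [597. 282.] 35.0 zmed 0.195
to [0.597, 0.282, 0.024] turn 0.0 shares [0.004 0.008 0.628]
```

View pics/w3.png

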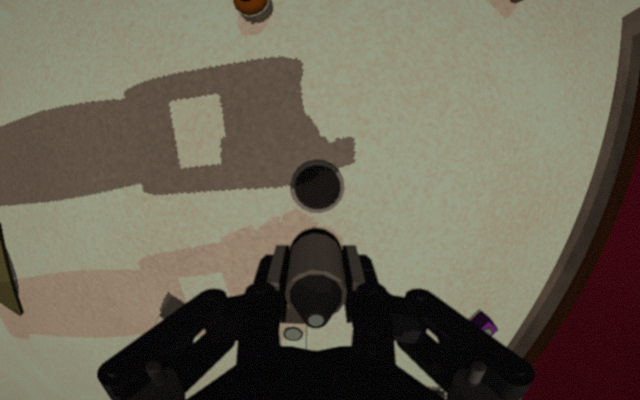

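Slim objective upright in the pads at (316,280), nest at (317,186), world (0.597, 0.281).

Emit:
send_rows:
  xyz:
    - [0,0.008,0.06]
    - [0,0,0.12]
    - [0,0,0.14]
    - [0,0,0.12]
    - [0,0,0.09]
    - [0,0,0.05]
    - [0,0,0.03]
    - [0,0,0.01]
    - [0,0,0.005]
    - [0,0,0]
    - [0,0,0]
    - [0,0,0]
  turn: [0,0,0,0,0,0,0,0,0,0,0,0]

```text
time: 18.5
position: [0.5984, 0.2827, 0.0267]
tool_rot: [179.9, -0.0, 103.9]
ft_force: [0.3, 0.2, -1.5]
opening: 0.0269
gripper_force: 34.7
```

Emit:
send_rows:
  xyz:
    - [0,0,0.005]
    - [0,0,0.005]
    - [0,0,0.005]
    - [0,0,0]
    - [0,0,0]
  turn: [0,0,0,0,0]

```text
time: 19.0
position: [0.5979, 0.2825, 0.0228]
tool_rot: [-180.0, 0.0, 103.9]
ft_force: [-0.8, 0.1, -0.8]
opening: 0.027
gripper_force: 34.7
```

Emit:
send_rows:
  xyz:
    - [0,0,0.005]
    - [0,0,0.005]
    - [0,0,0.005]
    - [0,0,0]
    - [0,0,0]
  turn: [0,0,0,0,0]

```text
time: 19.5
position: [0.598, 0.2825, 0.0199]
tool_rot: [-180.0, 0.0, 103.9]
ft_force: [0.0, -0.7, -1.0]
opening: 0.0272
gripper_force: 34.7
```

Emit:
send_rows:
  xyz:
    - [0,0,0.004]
    - [0,0,0]
  turn: [0,0]

```text
time: 19.7
position: [0.598, 0.2825, 0.019]
tool_rot: [-180.0, 0.0, 103.9]
ft_force: [0.2, -0.0, -2.9]
opening: 0.0271
gripper_force: 34.7
```

Emit:
send_rows:
  xyz:
    - [0,0,0.004]
    - [0,0,0]
  turn: [0,0]

```text
time: 19.9
position: [0.5981, 0.2825, 0.0183]
tool_rot: [180.0, 0.0, 103.9]
ft_force: [0.1, -0.5, -0.2]
opening: 0.0274
gripper_force: 34.8
```

Emit:
send_rows:
  xyz:
    - [0,0,0.004]
    - [0,0,0]
  turn: [0,0]

```text
time: 20.1
position: [0.5981, 0.2826, 0.0183]
tool_rot: [-180.0, 0.0, 103.9]
ft_force: [-1.6, -0.4, 4.0]
opening: 0.0271
gripper_force: 35.1
```

Emit:
send_rows:
  xyz:
    - [0,0,0]
    - [0,0,0]
    - [0,0,0]
    - [0,0,0]
    - [0,0,0]
    - [0,0,0]
  turn: [0,0,0,0,0,0]
  claw: 0.8

```text
time: 20.7
position: [0.598, 0.2825, 0.0175]
tool_rot: [180.0, 0.0, 103.9]
ft_force: [0.5, 0.1, 0.0]
opening: 0.0682
gripper_force: 0.0
```

Emit:
send_rows:
  xyz:
    - [0,0,-0.02]
    - [0,0,-0.05]
    - [0,0,-0.1]
    - [0,0,-0.17]
    - [0,0,-0.2]
    - [0,0,-0.2]
    - [0,0,-0.15]
    - [0,0,-0.05]
    - [0,0,0]
  turn: [0,0,0,0,0,0,0,0,0]
  claw: 1

```text
time: 21.6
position: [0.599, 0.2829, 0.2082]
tool_rot: [179.7, -0.0, 103.9]
ft_force: [-0.4, 0.5, -0.0]
opening: 0.0853
gripper_force: 0.0
```

```bash
python3 - <<'E'
from h import *
st(); img,W=wcloud()
near(W,.597,.282,.04,.03,.09)
near(W,.616,.083,.08,.018,.04)
near(W,.464,.072,.05,.035,.06)
go(.4657,.0722,.21,70.3)
E
```

```text
t 21.6 pos [0.599  0.2829 0.2082] rot [ 1.7974e+02 -3.0000e-02  1.0389e+02] f [-0.4  0.5 -0. ] open 0.0853 grip 0.0 q [21.  9. 94. -0. 76.  7.]
655 mean [598.5 285.5] rect [599.1 282.9] [27.3 28. ] 24.6 circ [599.4 282.5] 14.6 zmed 0.0518
1161 mean [616.3  89.5] rect [617.3  83.4] [30.1 91.4] 12.6 circ [618.5  83.6] 47.2 zmed 0.0263
104 mean [457.   91.3] rect [455.5  84.5] [27.6 12.2] 69.8 circ [454.8  84.6] 14.5 zmed 0.0417
to [0.4657, 0.0722, 0.21] turn 0.0933 shares [-1.213 -0.268 -0.022]
```

Emit:
send_rows:
  xyz:
    - [0,0,0]
    - [0,0,0]
    - [0,0,0]
    - [0,0,0]
    - [0,0,0]
    - [-0.06,-0.013,0]
    - [-0.12,-0.027,0]
    - [-0.17,-0.038,0]
    - [-0.17,-0.038,0]
    - [-0.17,-0.038,0]
    - [-0.17,-0.037,0]
    - [-0.17,-0.037,0]
    - [-0.12,-0.027,0]
    - [-0.063,-0.013,0]
    - [0,0,0]
    - [0,0,0]
    - [0,0,0]
  turn: [0.0186,0.0186,0.0187,0.0187,0.0187,0,0,0,0,0,0,0,0,0,0,0,0]

```text
time: 23.35
position: [0.4661, 0.0728, 0.2053]
tool_rot: [-180.0, -0.0, 70.4]
ft_force: [0.4, -0.6, 0.6]
opening: 0.0854
gripper_force: 0.0
```

```bash
python3 - <<'E'
from h import *
st(); img,W=wcloud()
near(W,.466,.072,.05,.035,.06); near(W,.466,.072,.05,.038,.05)
go(.4657,.0722,.010)
E
```

```text
t 23.35 pos [0.4661 0.0728 0.2053] rot [-1.7998e+02 -1.0000e-02  7.0370e+01] f [ 0.4 -0.6  0.6] open 0.0854 grip 0.0 q [  2. -15. 118.   0.  77.  22.]
1528 mean [466.4  74. ] rect [466.2  73. ] [40.8 41.4] 70.1 circ [466.  73.] 28.0 zmed 0.0423
1473 mean [466.3  73.4] rect [466.4  72.5] [39.9 40.8] 70.7 circ [466.4  72.2] 28.0 zmed 0.0424
to [0.4657, 0.0722, 0.01] turn 0.0 shares [-0.004 -0.001  0.977]
```

Emit:
send_rows:
  xyz:
    - [0,0,0.05]
    - [0,0,0.12]
    - [0,0,0.16]
    - [0,0,0.17]
    - [0,0,0.16]
    - [0,0,0.12]
    - [0,0,0.08]
    - [0,0,0.06]
    - [0,0,0.032]
    - [0,0,0.02]
    - [0,0,0]
    - [0,0,0]
  turn: [0,0,0,0,0,0,0,0,0,0,0,0]

```text
time: 24.6
position: [0.4665, 0.0722, 0.0119]
tool_rot: [179.9, -0.0, 70.3]
ft_force: [0.1, -1.3, -0.5]
opening: 0.0857
gripper_force: 0.0
```

Emit:
send_rows:
  xyz:
    - [0,0,0]
    - [0,0,0]
    - [0,0,0]
    - [0,0,0]
    - [0,0,0]
    - [0,0,0]
    - [0,0,0]
    - [0,0,0]
    - [0,0,0]
    - [0,0,0]
    - [0,0,0]
  turn: [0,0,0,0,0,0,0,0,0,0,0]
  claw: 0
  squeeze: 35

```text
time: 25.7
position: [0.4662, 0.0722, 0.0116]
tool_rot: [180.0, -0.0, 70.3]
ft_force: [-0.6, 0.4, 4.5]
opening: 0.0397
gripper_force: 37.3
```

Emit:
send_rows:
  xyz:
    - [0,0,-0.04]
    - [0,0,-0.08]
    - [0,0,-0.12]
    - [0,0,-0.15]
    - [0,0,-0.15]
    - [0,0,-0.12]
    - [0,0,-0.04]
    - [0,0,0]
    - [0,0,0]
  turn: [0,0,0,0,0,0,0,0,0]

```text
time: 26.6
position: [0.4647, 0.0722, 0.1495]
tool_rot: [-179.9, 0.1, 70.3]
ft_force: [0.5, -0.1, -0.9]
opening: 0.0393
gripper_force: 36.7
```

```bash
python3 - <<'E'
from h import *
st(); go(.626,-.0835,.15,102.1)
E
```

```text
t 26.6 pos [0.4647 0.0722 0.1495] rot [-1.7986e+02  5.0000e-02  7.0300e+01] f [ 0.5 -0.1 -0.9] open 0.0393 grip 36.7 q [  2. -12. 122.   0.  71.  22.]
to [0.626, -0.0835, 0.15] turn -0.0883 shares [-0.93   0.626 -0.003]
```

Emit:
send_rows:
  xyz:
    - [0,0,0]
    - [0,0,0]
    - [0,0,0]
    - [0,0,0]
    - [0,0,0]
    - [-0.05,0.03,0]
    - [-0.1,0.07,0]
    - [-0.14,0.095,0]
    - [-0.14,0.095,0]
    - [-0.14,0.095,0]
    - [-0.14,0.095,0]
    - [-0.1,0.07,0]
    - [-0.08,0.05,0]
    - [-0.04,0.026,0]
    - [0,0,0]
    - [0,0,0]
    - [0,0,0]
  turn: [-0.0176,-0.0177,-0.0177,-0.0177,-0.0176,0,0,0,0,0,0,0,0,0,0,0,0]

```text
time: 28.3
position: [0.6264, -0.0828, 0.1508]
tool_rot: [-180.0, -0.0, 102.1]
ft_force: [0.3, 0.1, -0.8]
opening: 0.0392
gripper_force: 36.7
```

```bash
python3 - <<'E'
from h import *
st(); img,W=wcloud()
g=cv2.cvtColor(img,cv2.COLOR_BGR2GRAY); D=W.copy(); D[g>45]=np.nan
near(D,.626,-.084,.045,-.006,.007); near(W,.626,-.084,.05,.006,.015)
go(.626,-.084,.02)
cv2.imwrite('pics/w4.png',img)
E
```

```text
t 28.3 pos [ 0.6264 -0.0828  0.1508] rot [-1.7996e+02 -3.0000e-02  1.0210e+02] f [ 0.3  0.1 -0.8] open 0.0392 grip 36.7 q [-12.   8. 101.   0.  71. -24.]
3140 mean [626.4 -84. ] rect [624.8 -81.9] [58.4 60.7] 11.9 circ [624.4 -82.2] 41.2 zmed 0.0035
1195 mean [626.4 -82.4] rect [626.4 -83.2] [64.7 64.9] 12.3 circ [626.2 -83. ] 44.6 zmed 0.0099
to [0.626, -0.084, 0.02] turn 0.0 shares [-0.005 -0.004  0.655]
```

View pics/w4.png

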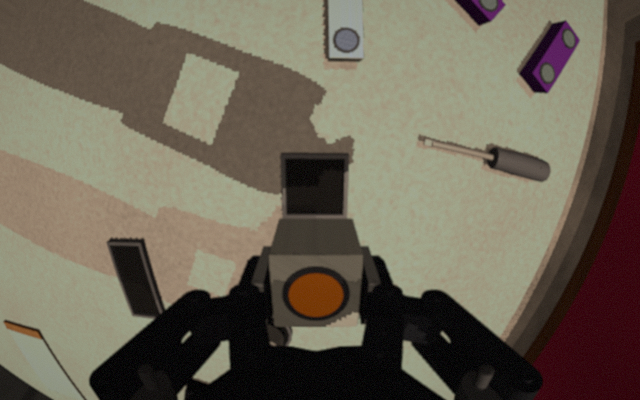

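The cube is held square at (316,285), aligned with the square nest at (315,184), world (0.6264, −0.0832).

Emit:
send_rows:
  xyz:
    - [0,0,0.06]
    - [0,0,0.12]
    - [0,0,0.14]
    - [0,0,0.13]
    - [0,0,0.1]
    - [0,0,0.06]
    - [0,0,0.03]
    - [0,0,0.01]
    - [0,0,0.005]
    - [0,0,0]
    - [0,0,0]
    - [0,0,0]
  turn: [0,0,0,0,0,0,0,0,0,0,0,0]

```text
time: 29.55
position: [0.6276, -0.0836, 0.0209]
tool_rot: [179.9, 0.0, 102.1]
ft_force: [0.2, -0.0, -0.8]
opening: 0.0396
gripper_force: 36.7
```

Emit:
send_rows:
  xyz:
    - [0,0,0.005]
    - [0,0,0.005]
    - [0,0,0.005]
    - [0,0,0]
    - [0,0,0]
  turn: [0,0,0,0,0]

```text
time: 30.05
position: [0.6271, -0.0835, 0.017]
tool_rot: [-180.0, -0.0, 102.1]
ft_force: [-0.6, -0.3, -0.5]
opening: 0.0392
gripper_force: 36.7
```

Emit:
send_rows:
  xyz:
    - [0,0,0.004]
    - [0,0,0.004]
    - [0,0,0]
  turn: [0,0,0]

```text
time: 30.35
position: [0.627, -0.0834, 0.0153]
tool_rot: [-180.0, -0.0, 102.1]
ft_force: [-1.1, 0.1, -0.5]
opening: 0.0395
gripper_force: 36.7
```

Emit:
send_rows:
  xyz:
    - [0,0,0.004]
    - [0,0,0]
  turn: [0,0]

```text
time: 30.55
position: [0.6272, -0.0835, 0.0147]
tool_rot: [180.0, 0.0, 102.1]
ft_force: [-0.3, 0.3, -0.5]
opening: 0.0396
gripper_force: 36.7
```

Emit:
send_rows:
  xyz:
    - [0,0,0.004]
    - [0,0,0]
  turn: [0,0]

```text
time: 30.75
position: [0.6272, -0.0835, 0.0147]
tool_rot: [-180.0, -0.0, 102.1]
ft_force: [-1.7, 0.6, 4.6]
opening: 0.0399
gripper_force: 37.3
```

Emit:
send_rows:
  xyz:
    - [0,0,0]
    - [0,0,0]
    - [0,0,0]
    - [0,0,0]
    - [0,0,0]
    - [0,0,0]
  turn: [0,0,0,0,0,0]
  claw: 0.85

```text
time: 31.35
position: [0.6271, -0.0834, 0.0139]
tool_rot: [-180.0, -0.0, 102.1]
ft_force: [-0.1, 0.4, 0.8]
opening: 0.0726
gripper_force: 0.0
```

Emit:
send_rows:
  xyz:
    - [0,0,-0.02]
    - [0,0,-0.05]
    - [0,0,-0.1]
    - [0,0,-0.17]
    - [0,0,-0.2]
    - [0,0,-0.2]
    - [0,0,-0.15]
    - [0,0,-0.05]
    - [0,0,0]
    - [0,0,0]
  turn: [0,0,0,0,0,0,0,0,0,0]
  claw: 1

```text
time: 32.35
position: [0.6262, -0.0833, 0.2002]
tool_rot: [-179.9, -0.1, 102.1]
ft_force: [0.2, 0.1, -0.8]
opening: 0.0854
gripper_force: 0.0
```

```bash
python3 - <<'E'
from h import *
st(); img,W=wcloud()
near(W,.627,-.083,.05,.035,.06)
near(W,.616,.083,.08,.018,.04)
g=cv2.cvtColor(img,cv2.COLOR_BGR2GRAY); D=W.copy(); D[g>45]=np.nan
near(D,.430,-.252,.065,-.006,.007)
go(.6165,.083,.21,103.3)
E
```

```text
t 32.35 pos [ 0.6262 -0.0833  0.2002] rot [-1.7987e+02 -6.0000e-02  1.0208e+02] f [ 0.2  0.1 -0.8] open 0.0854 grip 0.0 q [-12.   6.  99.  -0.  75. -25.]
1580 mean [628.2 -81.7] rect [627.8 -82.9] [41.4 39.9] 12.3 circ [628.1 -83.2] 27.8 zmed 0.0453
1915 mean [620.4  71.3] rect [620.3  73.4] [31.  71.6] 13.5 circ [618.8  73.1] 38.3 zmed 0.0261
1799 mean [ 430.  -249.6] rect [ 432.8 -248.7] [ 52.6 113.1] 14.3 circ [ 433.9 -248.5] 61.1 zmed 0.0036
to [0.6165, 0.083, 0.21] turn -0.0034 shares [ 0.819  0.146 -0.054]
```

Emit:
send_rows:
  xyz:
    - [0,0,0]
    - [0.05,0.01,0]
    - [0.1,0.02,0]
    - [0.14,0.025,0]
    - [0.14,0.025,0]
    - [0.14,0.025,0]
    - [0.12,0.02,0]
    - [0.08,0.013,0]
    - [0.049,0.008,0]
    - [0,0,0]
    - [0,0,0]
    - [0,0,0]
  turn: [-0.0034,0,0,0,0,0,0,0,0,0,0,0]

```text
time: 33.6
position: [0.6179, 0.0818, 0.2018]
tool_rot: [-180.0, 0.0, 103.2]
ft_force: [-0.3, 0.3, -1.1]
opening: 0.0853
gripper_force: 0.0
```

```bash
python3 - <<'E'
from h import *
st(); img,W=wcloud()
near(W,.616,.083,.08,.018,.04);near(W,.616,.083,.08,.022,.032)
go(.6165,.083,.01)
cv2.imwrite('pics/w5.png',img)
E
```

```text
t 33.6 pos [0.6179 0.0818 0.2018] rot [-1.7999e+02  1.0000e-02  1.0325e+02] f [-0.3  0.3 -1.1] open 0.0853 grip 0.0 q [  3.   5. 100.  -0.  75. -11.]
2308 mean [617.2  84.2] rect [617.6  82.3] [29.6 90.7] 13.4 circ [617.7  82.4] 47.1 zmed 0.0262
2308 mean [617.2  84.2] rect [617.6  82.3] [29.6 90.7] 13.4 circ [617.7  82.4] 47.1 zmed 0.0262
to [0.6165, 0.083, 0.01] turn 0.0 shares [ 0.008 -0.006  0.96 ]
```

View pics/w5.png

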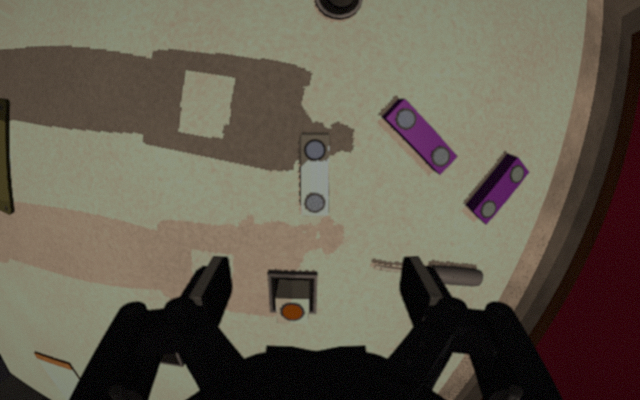

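Emit:
send_rows:
  xyz:
    - [0.002,0,0.05]
    - [0,0,0.12]
    - [0,0,0.16]
    - [0,0,0.17]
    - [0,0,0.15]
    - [0,0,0.12]
    - [0,0,0.08]
    - [0,0,0.06]
    - [0,0,0.03]
    - [0,0,0.021]
    - [0,0,0]
    - [0,0,0]
  turn: [0,0,0,0,0,0,0,0,0,0,0,0]

```text
time: 34.85
position: [0.6186, 0.0831, 0.0108]
tool_rot: [179.9, 0.0, 103.3]
ft_force: [0.8, 0.7, 0.2]
opening: 0.0855
gripper_force: 0.0
```

Emit:
send_rows:
  xyz:
    - [0,0,0]
    - [0,0,0]
    - [0,0,0]
    - [0,0,0]
    - [0,0,0]
    - [0,0,0]
    - [0,0,0]
    - [0,0,0]
    - [0,0,0]
    - [0,0,0]
    - [0,0,0]
    - [0,0,0]
  turn: [0,0,0,0,0,0,0,0,0,0,0,0]
  claw: 0
  squeeze: 40

```text
time: 36.05
position: [0.6181, 0.0831, 0.0101]
tool_rot: [180.0, 0.0, 103.3]
ft_force: [0.8, 0.3, 5.3]
opening: 0.0292
gripper_force: 41.5
```

Emit:
send_rows:
  xyz:
    - [0,0,-0.04]
    - [0,0,-0.08]
    - [0,0,-0.12]
    - [0,0,-0.15]
    - [0,0,-0.15]
    - [0,0,-0.12]
    - [0,0,-0.04]
    - [0,0,0]
    - [0,0,0]
  turn: [0,0,0,0,0,0,0,0,0]

```text
time: 36.95
position: [0.6168, 0.083, 0.1484]
tool_rot: [-179.9, -0.0, 103.3]
ft_force: [0.1, -0.5, -0.9]
opening: 0.0292
gripper_force: 40.8
```

```bash
python3 - <<'E'
from h import *
st(); go(.430,-.2515,.15,104.4)
E
```

```text
t 36.95 pos [0.6168 0.083  0.1484] rot [-1.7988e+02 -2.0000e-02  1.0331e+02] f [ 0.1 -0.5 -0.9] open 0.0292 grip 40.8 q [  3.   7. 102.  -0.  70. -11.]
to [0.43, -0.2515, 0.15] turn -0.003 shares [-1.388 -1.321 -0.008]
```

Emit:
send_rows:
  xyz:
    - [0,0,0]
    - [-0.06,-0.057,0]
    - [-0.1,-0.095,0]
    - [-0.14,-0.133,0]
    - [-0.14,-0.133,0]
    - [-0.14,-0.133,0]
    - [-0.14,-0.133,0]
    - [-0.14,-0.133,0]
    - [-0.14,-0.133,0]
    - [-0.14,-0.134,0]
    - [-0.12,-0.115,0]
    - [-0.08,-0.076,0]
    - [-0.048,-0.046,0]
    - [0,0,0]
    - [0,0,0]
    - [0,0,0]
  turn: [-0.003,0,0,0,0,0,0,0,0,0,0,0,0,0,0,0]

```text
time: 38.55
position: [0.4311, -0.2507, 0.1495]
tool_rot: [-180.0, -0.0, 104.5]
ft_force: [-0.1, -0.1, -1.3]
opening: 0.0288
gripper_force: 40.8
```

```bash
python3 - <<'E'
from h import *
st(); img,W=wcloud()
g=cv2.cvtColor(img,cv2.COLOR_BGR2GRAY); D=W.copy(); D[g>45]=np.nan
near(D,.430,-.252,.065,-.002,.006); near(W,.430,-.252,.068,.006,.014)
near(W,.430,-.252,.08,.158,.175)
go(.430,-.2515,.02)
cv2.imwrite('pics/w6.png',img)
E
```

```text
t 38.55 pos [ 0.4311 -0.2507  0.1495] rot [-1.7999e+02 -3.0000e-02  1.0446e+02] f [-0.1 -0.1 -1.3] open 0.0288 grip 40.8 q [-36.  -9. 118.   0.  70. -51.]
2089 mean [ 423.2 -220.5] rect [ 423.4 -220.7] [46.2 41. ] 14.3 circ [ 423.7 -220.9] 30.1 zmed 0.0034
682 mean [ 422.1 -209.4] rect [ 422.6 -217.4] [54.7 45.1] 14.4 circ [ 423.2 -216.9] 34.4 zmed 0.01
10899 mean [ 430.3 -243. ] rect [ 432.3 -250.6] [56.8 90.7] 15.3 circ [ 432.2 -250.7] 47.2 zmed 0.1656
to [0.43, -0.2515, 0.02] turn 0.0 shares [-0.003 -0.007  0.648]
```

View pics/w6.png

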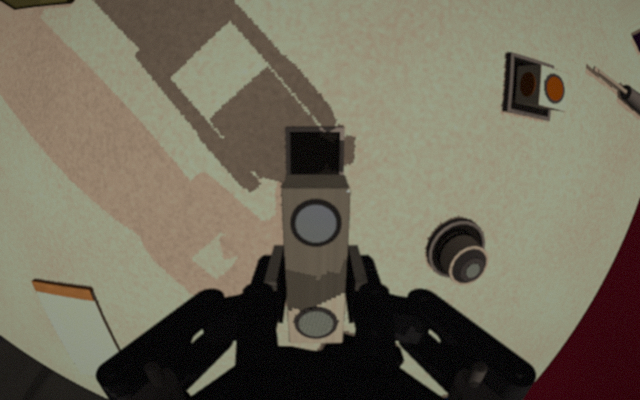

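The cassette at (317,265) is aligned with the oblong nest at (315,150); nest centre comes to (0.431, −0.251), matching the tool.

Emit:
send_rows:
  xyz:
    - [0,0,0.06]
    - [0,0,0.12]
    - [0,0,0.14]
    - [0,0,0.13]
    - [0,0,0.1]
    - [0,0,0.05]
    - [0,0,0.03]
    - [0,0,0.01]
    - [0,0,0.005]
    - [0,0,0]
    - [0,0,0]
    - [0,0,0]
  turn: [0,0,0,0,0,0,0,0,0,0,0,0]

```text
time: 39.8
position: [0.4312, -0.2518, 0.0214]
tool_rot: [180.0, 0.1, 104.4]
ft_force: [-0.3, -0.0, -1.7]
opening: 0.0291
gripper_force: 40.8
```

Emit:
send_rows:
  xyz:
    - [0,0,0.005]
    - [0,0,0.005]
    - [0,0,0.005]
    - [0,0,0]
    - [0,0,0]
  turn: [0,0,0,0,0]

```text
time: 40.3
position: [0.4307, -0.2515, 0.0176]
tool_rot: [-180.0, -0.0, 104.4]
ft_force: [0.3, 0.2, -2.1]
opening: 0.0291
gripper_force: 40.8
```

Emit:
send_rows:
  xyz:
    - [0,0,0.005]
    - [0,0,0.005]
    - [0,0,0.005]
    - [0,0,0]
    - [0,0,0]
  turn: [0,0,0,0,0]

```text
time: 40.8
position: [0.4308, -0.2515, 0.0147]
tool_rot: [-180.0, -0.0, 104.4]
ft_force: [0.5, 0.3, -0.7]
opening: 0.0289
gripper_force: 40.8
```

Emit:
send_rows:
  xyz:
    - [0,0,0.004]
    - [0,0,0]
  turn: [0,0]

```text
time: 41.0
position: [0.4308, -0.2515, 0.0138]
tool_rot: [-180.0, -0.0, 104.4]
ft_force: [0.8, -0.3, -1.8]
opening: 0.0288
gripper_force: 40.8
```

Emit:
send_rows:
  xyz:
    - [0,0,0.004]
    - [0,0,0]
  turn: [0,0]

```text
time: 41.2
position: [0.4308, -0.2515, 0.0131]
tool_rot: [180.0, 0.0, 104.4]
ft_force: [-0.9, 0.1, -0.7]
opening: 0.0289
gripper_force: 40.8
```

Emit:
send_rows:
  xyz:
    - [0,0,0.004]
    - [0,0,0]
  turn: [0,0]

```text
time: 41.4
position: [0.4309, -0.2515, 0.0131]
tool_rot: [-180.0, -0.0, 104.4]
ft_force: [-2.3, 2.4, 4.9]
opening: 0.029
gripper_force: 41.5
```

Emit:
send_rows:
  xyz:
    - [0,0,0]
    - [0,0,0]
    - [0,0,0]
    - [0,0,0]
    - [0,0,0]
    - [0,0,0]
  turn: [0,0,0,0,0,0]
  claw: 0.8

```text
time: 42.0
position: [0.4308, -0.2515, 0.0123]
tool_rot: [-180.0, -0.0, 104.4]
ft_force: [0.3, -0.4, -0.0]
opening: 0.0683
gripper_force: 0.0
```

Emit:
send_rows:
  xyz:
    - [0,0,-0.02]
    - [0,0,-0.05]
    - [0,0,-0.1]
    - [0,0,-0.17]
    - [0,0,-0.2]
    - [0,0,-0.2]
    - [0,0,-0.15]
    - [0,0,-0.05]
    - [0,0,0]
    - [0,0,0]
  turn: [0,0,0,0,0,0,0,0,0,0]
  claw: 1

```text
time: 43.0
position: [0.4301, -0.2509, 0.1987]
tool_rot: [-179.9, -0.1, 104.4]
ft_force: [-0.4, 0.0, -1.1]
opening: 0.0852
gripper_force: 0.0
```

```bash
python3 - <<'E'
from h import *
st(); img,W=wcloud()
near(W,.431,-.251,.08,.02,.04)
near(W,.603,-.282,.05,.025,.06)
near(W,.627,-.083,.05,.035,.06)
a=img; b,_,_=cloud('top')
cv2.imwrite('pics/f.png',np.vstack([cv2.resize(a[80:330,150:],(784,400))[:, :],cv2.resize(b[190:300,120:510],None,fx=2.01,fy=1.8)[:,:784]])[:600])
E
```

```text
t 43.0 pos [ 0.4301 -0.2509  0.1987] rot [-1.7991e+02 -1.1000e-01  1.0439e+02] f [-0.4  0.  -1.1] open 0.0852 grip 0.0 q [-36. -11. 116.   0.  76. -51.]
2430 mean [ 431.6 -249.5] rect [ 431.9 -251.1] [30.5 90. ] 14.1 circ [ 432.6 -250.9] 46.8 zmed 0.0293
1216 mean [ 599.6 -280.6] rect [ 605.5 -283.7] [46.7 47.9] 68.1 circ [ 605.8 -284.1] 24.9 zmed 0.0417
1107 mean [624.5 -84.6] rect [627.7 -83.7] [41.8 40.6] 12.7 circ [627.4 -83.6] 27.7 zmed 0.0451
```

View pics/f.png

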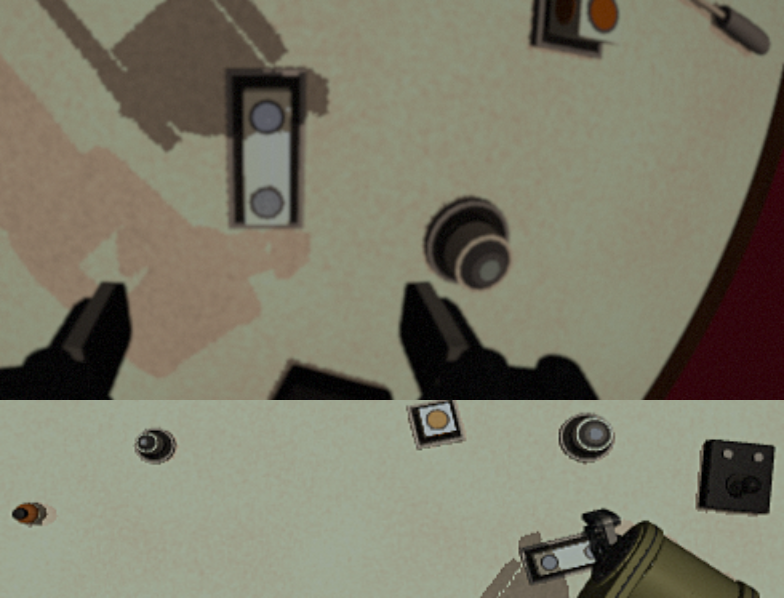

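All four parts sit upright and centred in their nests: cassette (266,150), wide (470,245), and cube and slim in the lower strip at (437,420) and (155,445). The bottle and joystick are where they were.

```bash
python3 -c "
from cell import ctrl
print(ctrl.sign_off())"
```

```text
the job is handed in; nothing more can be done
None
```

All four optics are upright in their nests, with the cube and cassette lined up with the sides of theirs. The bottle and joystick were not touched, and I handed the job in at about 43 s of the 99 s allowed.

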